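# Slide the stirrer under the clamped bath and start it

## Task

Push the slim magnetic stirrer along the bench, flat on its feet, in under the low ring with the bath dish, until the centre of its round plate is straight below the flask; then, with the stirrer in place, press its green start key fully, let it come up and move clear. Only push and press with the fingers: the stirrer must not be lifted or tipped, nothing may bump the stand or its glassware, and the other things on the bench stay where they are.

Things in the scene. Friction and masses are not known exactly. Their poses are not given: they have to be found in the camera images.
- stirrer: slim off-white magnetic stirrer, cordless, loose on four 6 mm rubber feet 18 mm in from its edges, 0.5 to 1 kg. Origin on the bench straight below the centre of its round plate; x points from the control panel (front) to the back, z up. Body 200 by 140 mm: x -130 (flat upright front face) to +70, y -70 to +70; side faces span 5 to 34 mm above the bench
- plate_centre (a point): centre of the top of the stirrer's round white plate (120 mm across, blue dot in the middle), 40 mm above the bench
- front_edge (a point): middle of the stirrer's flat front face (the end with the dark control panel), 20 mm above the bench. The panel takes up the 55 mm of the top next to this face
- key_top (a point): centre of the top of the green start key, 24 mm across, at x -100, y -36 mm in the stirrer's frame; 41 mm above the bench when up, 7 mm proud of the panel. A grey speed dial (28 mm across, top 42 mm above the bench, not to be used) is at x -100, y +42 mm
- start_key (a joint): travel of the start key in m: 0 up, 0.004 fully down; a spring key that gives way from about 1 N, is fully down at about 4 N, and comes back up by itself. It counts as pressed beyond 0.003
- stand: fixed retort stand with a ring, a glass bath dish on it and a clamped round flask with upright air condenser. Origin on the bench straight below flask, dish and ring centre; x points to the upright rod (at x 155 mm, 468 mm tall), z up. Grey foot plate x 128 to 258, y -105 to +105 mm, 10 mm thick; ring and clamp arms run along y = 0. Open at -x, where the stirrer starts, and at both flanks
- ring_underside (a point): middle of the steel ring (98 mm across) at the height of its underside, 46 mm above the bench: the stirrer's plate passes with 6 mm to spare. Straight above stand the dish (95 mm across, 54 to 109 mm above the bench) and the flask with its condenser (up to 307 mm)
- beaker: empty glass beaker, 68 mm across, 90 mm tall, beside the stand. Origin at the centre of its underside
- reagent_bottle: white plastic reagent bottle with red cap, 60 mm across, 115 mm tall, beside the stand. Origin at the centre of its underside
- cylinder: slender glass measuring cylinder, 250 mm tall on a 68 mm foot. Origin at the centre of its underside
- conical: stoppered conical flask, 84 mm across, 133 mm tall. Origin at the centre of its underside
- heat_gun: black cordless heat gun with yellow trim lying on its side, 215 mm long and about 220 mm across the handle and battery, 71 mm tall; origin under the barrel
- wash_bottle: white wash bottle with blue cap and bent spout, 66 mm across, 186 mm tall. Origin at the centre of its underside
- flask_ring: grey rubber support ring for round flasks, 120 mm across, 30 mm tall. Origin at the centre of its underside

How it is judged:
On the way, in this order (a step that is already met when the one before it is completed fails the run):
1. the stirrer rests with its plate centred below the flask (horizontal distance between stirrer and stand below 0.012 m and linear speed of stirrer below 0.01 m/s), for 0.3 s.
2. the start key is pressed with the stirrer in place (horizontal distance between stirrer and stand below 0.012 m and value of joint start_key above 0.003 m), for 0.05 s.
At the end, for the whole second after the job is handed in: the stirrer lies flat on the bench at rest with its plate centre within 12 mm (horizontally) of the point straight below the flask; the start key was pressed there beyond 3 mm and is up again (below 1 mm) (all of step 1 and value of joint start_key below 0.001 m and angle between stirrer's own z axis and vertical below 0.02 rad and height (world z) of stirrer below 0.003 m); the robot touches nothing.
It fails at once if the start key is pressed before the stirrer is in place (more than 20 mm off) (value of joint start_key above 0.003 m and horizontal distance between stirrer and stand above 0.02 m).
It fails at once if the stirrer is tipped (more than 0.06 rad) or lifted (more than 5 mm) (angle between stirrer's own z axis and vertical above 0.06 rad or height (world z) of stirrer above 0.005 m).
It fails at once if the stirrer bumps the stand or its glassware (over 2 N) (contact force between stirrer and stand above 2 N).
It fails at once if the robot bumps the stand or its glassware (over 2 N) (contact force between any of the arm, the fingers and stand above 2 N).
It fails at once if another thing on the bench is shifted (more than 15 mm) or tipped (more than 0.25 rad) (distance of any of beaker, reagent_bottle, cylinder, conical, heat_gun, wash_bottle, flask_ring from where it was at the start of the episode above 0.015 m or angle between any of beaker, reagent_bottle, cylinder, conical, heat_gun, wash_bottle, flask_ring's own z axis and vertical above 0.25 rad).
It also fails if it takes over 61 s, if anything falls off the work surface, if the arm or the gripper's body presses on something with over 40 N, if the wrist force passes 120 N, or if a joint passes its speed limit or range.

## Robot

A 7-joint arm with a two-finger parallel gripper is mounted at the origin on the work surface. World frame = base frame: x ahead of the robot, y to its left, z up, the work surface at z = 0. Lengths are in m, angles in rad, forces in N, time in s.
With the tool pointing down it reaches from about 0.4 to 0.875 m from the base axis. Payload 19.3 kg.
Tool frame: the origin (TCP) lies midway between the tips of the shut fingers; the grasp point (between the pads) lies 19 mm behind it (r.grasp_offset is the z of the grasp point in the tool frame, in m); z points along the fingers, y is the line along which they close (so a half turn about z gives the same grasp; the last joint's range is limited). The gripper opens to 85 mm and grips with 20 to 120 N. Pads are 22 mm wide; open, the fingers measure 114 mm over their backs; the gripper's body (76 mm by 85 mm) begins 54 mm behind the grasp point. The pads swing forward as they close: fully open they stand 13 mm farther back than shut.
Start: joints at [1.099, 0.521, -0.036, 1.599, 0.021, 1.021, -0.113], TCP at [0.244, -0.575, 0.231] pointing down, gripper open.
Joint ranges: [-2.91, 2.91], [-0.3, 2.13], [-1.5, 1.42], [0.17, 2.43], [-1.26, 4.41], [0.16, 1.93], [-2.52, 2.52]. Speed limits (rad/s): [1.89, 1.89, 2.39, 2.39, 3.01, 3.01, 3.01].

## Interface

Orientations are given as a 3x3 rotation matrix whose columns are the frame's x, y, z axes.
In Python, from cell import r gives the robot as it stands.
- The arm moves only by the tool apply_moves, never from a script. Its argument "plan" is a list of rows, each an object of numbers: "tx", "ty", "tz": the shift along the world's x, y, z in m; "wx", "wy", "wz": the turn, a rotation vector about the world's x, y, z in rad. In form: [{"tx": .., "ty": .., "tz": .., "wx": .., "wy": .., "wz": ..}, ...]. A call has 1 to 20 rows; each row shifts and turns the commanded pose from where the row before left it; what a row does not reach is not made up. A row lasts 1/10 s, in which the tool goes at most 50 mm and 8.59 degrees, less where a joint would pass 70% of its speed; a pose out of reach is approached as far as the arm can. A call is refused whole if a number of a shift passes 0.05 or a number of a turn 0.15, either way. A call with a gripper value outside its range is refused whole. "gripper" is the opening, from -1 (shut) to 1 (fully open), so that 0 is half open, set as the call begins (left out, the last holds). The fingers move at their own pace and stop on an object; "force" is the grip in N (left out, the last holds). Time passes only in rows, so rows that do not move let the fingers close. It gives the time, the measured TCP pose, the force, the opening and the grip force at its end, in the units of the state.
- r.state(): the state, without advancing time (a new reading comes with each control period).
- r.read_camera(name): name is "side" or "top" or "wrist"; returns (picture, depth): 384x512x3 uint8, red, green, blue; 384x512 float32, m along the optical axis (not along the pixel's ray), 0 where there is no reading.
- r.camera_info(name): a dict with "K" (3x3 intrinsics, pixels), "extrinsics" (4x4, takes a point from camera to world coordinates). Camera axes: x right, y down, z forward; pixel columns grow to the right and rows downward; lengths in m; the calibration is good to about 2 mm. A picture is of the moment at which its call begins: read the wrist's pose just before it. camera_info takes no time and is no camera call; for the wrist camera it gives the pose at the moment of the call.
- r.sign_off(): hands the job in; it is judged then, once.
The state is a dict: "time_s": time; "joint_positions": joint angles; "joint_velocities": joint speeds; "tau": joint torques, N m; "tool_pos": TCP position; "tool_rot": TCP orientation; "force": force on the tool from outside, world axes, zero at the start; "moment": the same for the moment, N m; "width": opening from 0.0 (shut) to 1.0 (fully open); "finger_force": force on a finger pad.
Only numpy, scipy, OpenCV 4.12 (cv2) and the standard library are available. Lean on these libraries where they do the work, as an engineer would, in place of code of your own. Each camera call takes 0.05 s, during which the arm holds its last target. There are 200 camera calls.

## Working session

There is one attempt and no reset: what is moved stays moved. The work goes in short steps, Python scripts to look and compute and a tool call to move; the robot and the scene stay as the last step left them, time stands still between calls to the robot, and variables do not carry over. Pictures are saved under pics/ and viewed, at most 10 in all, crops included, and the job is handed in when it is done.

Besides the shell and the picture viewer there is one more tool, called after "Emit:" by a JSON object that holds its "fn" and its "kwargs". apply_moves: Moves the arm, as the interface text tells. Its arguments: {"type":"object","properties":{"plan":{"type":"array"},"gripper":{"type":"number"},"force":{"type":"number"}},"required":["plan"]}

```bash
ls; mkdir -p pics; python3 - <<'E'
from cell import r
import cv2,numpy as np
for n in("top","side"):
    p,d=r.read_camera(n); np.savez(f"{n}.npz",p=p,d=d,**r.camera_info(n)); cv2.imwrite(f"pics/{n}1.png",p[:,:,::-1])
    i=r.camera_info(n); print(i["K"],i["extrinsics"])
s=r.state();print(s["time_s"],s["tool_pos"],s["tool_rot"],s["width"])
E
```

```text
pics
[[486.64309317   0.         262.34622201]
 [  0.         486.64309317 193.6591725 ]
 [  0.           0.           1.        ]] [[-0.0182571  -0.98058415  0.19524705  0.23609846]
 [-0.99961242  0.02200636  0.01705051 -0.03789817]
 [-0.02101614 -0.19486008 -0.98060587  1.73926183]
 [ 0.          0.          0.          1.        ]]
[[455.62827654   0.         254.83862379]
 [  0.         455.62827654 198.714447  ]
 [  0.           0.           1.        ]] [[-0.99250112 -0.07946585  0.0928801   0.43801924]
 [-0.12217703  0.66843266 -0.73366924  1.16608458]
 [-0.00378245 -0.73951535 -0.67312906  1.15311408]
 [ 0.          0.          0.          1.        ]]
0.1 [ 0.24427999 -0.57499721  0.23079278] [[ 9.20358798e-01  3.91074784e-01 -4.42587898e-04]
 [ 3.91075027e-01 -9.20358416e-01  8.42216030e-04]
 [-7.79700439e-05 -9.48226007e-04 -9.99999547e-01]] 0.999890974078743
```

View pics/top1.png

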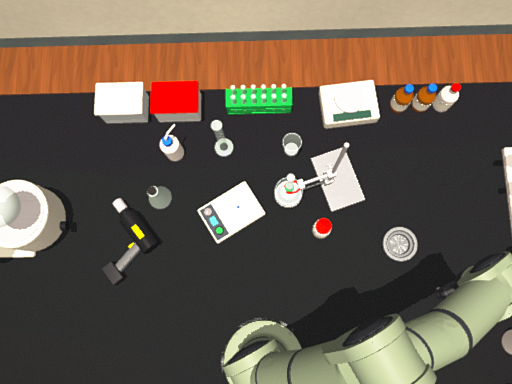

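View pics/side1.png

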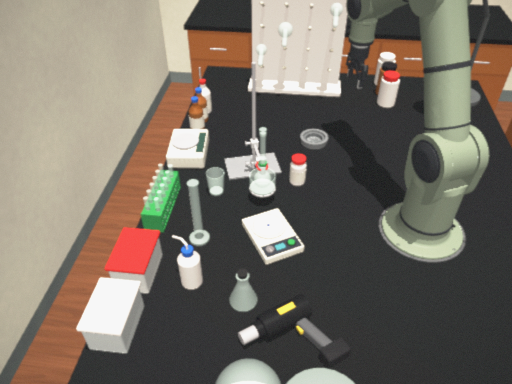

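The top view shows the stirrer at px (231,212), with its panel to the left and the green key at (219,230). The flask and dish are at (289,190), the foot plate at (338,178), the beaker at (291,145) and the red-capped bottle at (322,228). The side view agrees with this.

```bash
cat > h.py <<'E'
import cv2,numpy as np
def ray(K,E,uv,z):
    uv=np.atleast_2d(np.asarray(uv,float)); d=np.c_[uv,np.ones(len(uv))]@np.linalg.inv(K).T@E[:3,:3].T
    o=E[:3,3]; return (o+d*((z-o[2])/d[:,2])[:,None])[:,:2]
def blob(m,box,close=0):
    q=np.zeros(m.shape,np.uint8);x0,y0,x1,y1=box;q[y0:y1,x0:x1]=m[y0:y1,x0:x1]
    if close:q=cv2.morphologyEx(q,cv2.MORPH_CLOSE,np.ones((close,close)))
    c=max(cv2.findContours(q,0,1)[0],key=cv2.contourArea); return c[:,0].astype(float)
def rect(pts):
    (c,s,a)=cv2.minAreaRect(pts.astype(np.float32)); return np.round(c,4),np.round(s,4),a
E
python3 - <<'E'
from h import *
def hsv(p): return cv2.cvtColor(p,cv2.COLOR_RGB2HSV)
for n,bs,bf,bb in (("top",(190,175,272,250),(308,140,372,215),(311,215,335,242)),("side",(235,205,308,265),(222,145,284,180),(285,150,312,190))):
    f=np.load(n+".npz");p,d,K,E=f["p"],f["d"],f["K"],f["extrinsics"];h=hsv(p);H,S,V=h[...,0],h[...,1],h[...,2]
    print(n)
    c=blob(V>60,bs,3);print(" stirrer",rect(ray(K,E,c,.034)))
    c=blob((V>70),bf,3);print(" foot",rect(ray(K,E,c,.010)))
    g=np.zeros_like(H,bool);x0,y0,x1,y1=bs
    for nm,m,z in(("green",(H>45)&(H<80)&(S>120),.041),("blue",(H>105)&(H<135)&(S>80),.04)):
        q=np.argwhere(m[y0:y1,x0:x1])[:,::-1]+[x0,y0]
        if len(q):print("",nm,len(q),ray(K,E,q.mean(0),z))
    x0,y0,x1,y1=bb;q=np.argwhere(((H<8)|(H>172))[y0:y1,x0:x1]&(S>150)[y0:y1,x0:x1])[:,::-1]+[x0,y0];print(" redcap",ray(K,E,q.mean(0),.113))
    dd=ray(K,E,[(289,190),(291,148)] if n=="top" else [(262,185),(215,183)],.08);print(" dish,beaker",dd)
    x0,y0,x1,y1=(bs[0],bs[1],bf[2],bs[3]) if n=="top" else(200,150,310,210)
    im=cv2.resize(p[100:260,190:390] if n=="top" else p[130:270,200:320],None,fx=4 if n=="top" else 4,fy=4,interpolation=2);cv2.imwrite(f"pics/{n}2.png",im[:600,:800,::-1])
E
```

```text
top
 stirrer (array([0.5133, 0.1054]), array([0.1486, 0.2066]), 30.922618865966797)
 foot (array([ 0.6339, -0.2631]), array([0.238 , 0.1886]), 12.63564682006836)
 green 45 [[0.44767057 0.1468419 ]]
 blue 4 [[0.52999529 0.08060239]]
 redcap [[ 0.44683283 -0.2125494 ]]
 dish,beaker [[ 0.57736512 -0.10198826]
 [ 0.72889515 -0.11344604]]
side
 stirrer (array([0.5138, 0.1148]), array([0.158, 0.231]), 30.814014434814453)
 foot (array([ 0.6369, -0.3047]), array([0.2373, 0.2271]), 6.757995128631592)
 green 37 [[0.44812738 0.14752029]]
 redcap [[ 0.44631657 -0.21039146]]
 dish,beaker [[ 0.56936608 -0.07976925]
 [ 0.74041409 -0.07073841]]
```

View pics/top2.png

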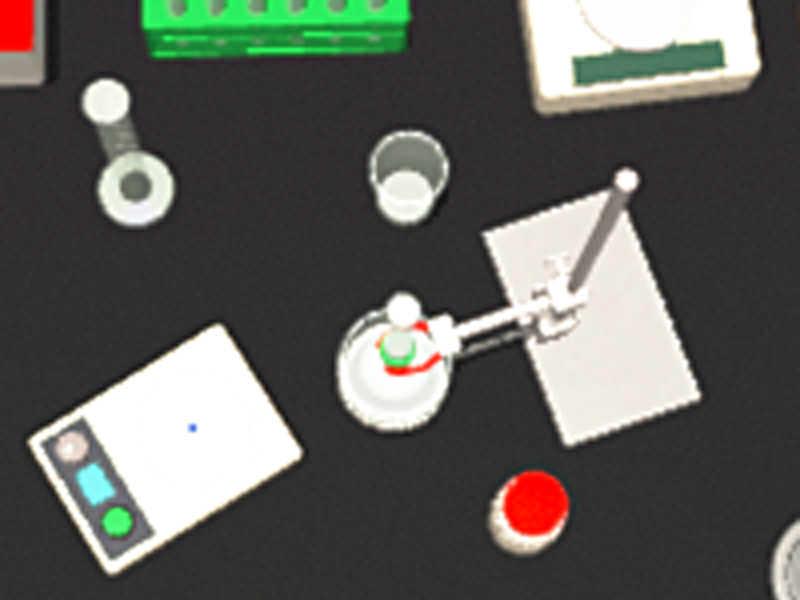

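The stirrer's panel faces the +y end. The near edge of the foot plate runs from crop px (483,234) to (568,445).

```bash
python3 - <<'E'
from h import *
f=np.load("top.npz");K,E=f["K"],f["extrinsics"]
t=lambda u:np.array(u)/4+[190-.4,100-.4]
c=ray(K,E,[t((483,234)),t((568,445)),t((700,398))],.010);print(c,np.linalg.norm(c[0]-c[1]),np.linalg.norm(c[2]-c[1]))
y=c[0]-c[1];y/=np.linalg.norm(y);x=np.array([y[1],-y[0]])
if x@(c[2]-c[1])<0:x=-x
print("x",x,"O from foot",(c[0]+c[1])/2-.128*x)
rod=ray(K,E,t((627,181)),.468)[0];print("O rod",rod-.155*x,"cond top",ray(K,E,t((404,309)),.307))
dish=ray(K,E,t((395,371)),.075);print("dish",dish)
s=ray(K,E,[t((28,440)),t((112,573)),t((302,455)),t((220,325))],.034);print("stirrer corners",s,np.linalg.norm(np.diff(s,axis=0),axis=1))
ax=(s[2]+s[3]-s[0]-s[1]);ax/=np.linalg.norm(ax);print("ax",ax,np.degrees(np.arctan2(ax[1],ax[0])),"ctr",s.mean(0)+.03*ax,"front",(s[0]+s[1])/2)
E
```

```text
[[ 0.70946094 -0.18639339]
 [ 0.51196434 -0.25513155]
 [ 0.5521854  -0.37552221]] 0.2091168068740492 0.126931648287267
x [ 0.32870701 -0.94443195] O from foot [ 0.56863814 -0.09987518]
O rod [ 0.56789654 -0.09933865] cond top [[ 0.57107907 -0.09921594]]
dish [[ 0.57008474 -0.09967671]]
stirrer corners [[ 0.52302563  0.22689798]
 [ 0.40315626  0.1520161 ]
 [ 0.50426462 -0.01670866]
 [ 0.62400463  0.05469224]] [0.14133635 0.19670014 0.13941219]
ax [ 0.5099041  -0.86023125] -59.342557867063974 ctr [0.52890991 0.07841748] front [0.46309095 0.18945704]
```

Emit:
{"fn": "apply_moves", "kwargs": {"plan": [{"tx":0.02,"ty":0.045},{"tx":0.02,"ty":0.045},{"tx":0.02,"ty":0.045},{"tx":0.02,"ty":0.045,"wz":0.1},{"tx":0.02,"ty":0.045,"wz":0.1},{"tx":0.015,"ty":0.045,"wz":0.1},{"tx":0.015,"ty":0.045,"wz":0.1},{"tx":0.01,"ty":0.045,"wz":0.1},{"tx":0.01,"ty":0.045,"wz":0.1},{"ty":0.045,"wz":0.1},{"ty":0.045,"wz":0.1},{"ty":0.045,"wz":0.1},{"ty":0.045,"wz":0.1},{"ty":0.045,"wz":0.1},{"ty":0.045,"wz":0.1},{"ty":0.045,"wz":0.1},{"ty":0.04,"wz":0.1},{"ty":0.02,"wz":0.1}]}}

```text
schema error: expected keys tx, ty, tz, wx, wy, wz
```

Emit:
{"fn": "apply_moves", "kwargs": {"plan": [{"tx":0.02,"ty":0.045,"tz":0,"wx":0,"wy":0,"wz":0},{"tx":0.02,"ty":0.045,"tz":0,"wx":0,"wy":0,"wz":0.1},{"tx":0.02,"ty":0.045,"tz":0,"wx":0,"wy":0,"wz":0.1},{"tx":0.02,"ty":0.045,"tz":0,"wx":0,"wy":0,"wz":0.1},{"tx":0.02,"ty":0.045,"tz":0,"wx":0,"wy":0,"wz":0.1},{"tx":0.015,"ty":0.045,"tz":0,"wx":0,"wy":0,"wz":0.1},{"tx":0.015,"ty":0.045,"tz":0,"wx":0,"wy":0,"wz":0.1},{"tx":0.01,"ty":0.045,"tz":0,"wx":0,"wy":0,"wz":0.1},{"tx":0.01,"ty":0.045,"tz":0,"wx":0,"wy":0,"wz":0.1},{"tx":0.01,"ty":0.045,"tz":0,"wx":0,"wy":0,"wz":0.1},{"tx":0.01,"ty":0.045,"tz":0,"wx":0,"wy":0,"wz":0.1},{"tx":0,"ty":0.045,"tz":0,"wx":0,"wy":0,"wz":0.1},{"tx":0,"ty":0.045,"tz":0,"wx":0,"wy":0,"wz":0.1},{"tx":0,"ty":0.045,"tz":0,"wx":0,"wy":0,"wz":0.1},{"tx":0,"ty":0.045,"tz":0,"wx":0,"wy":0,"wz":0.1},{"tx":0,"ty":0.045,"tz":0,"wx":0,"wy":0,"wz":0.1},{"tx":0,"ty":0.045,"tz":0,"wx":0,"wy":0,"wz":0.1},{"tx":0.01,"ty":0.035,"tz":0,"wx":0,"wy":0,"wz":0.1},{"tx":0.01,"ty":0,"tz":0,"wx":0,"wy":0,"wz":0},{"tx":0,"ty":0,"tz":0,"wx":0,"wy":0,"wz":0}]}}

```text
time_s: 2.1
tool_pos: [0.4348, 0.225, 0.2307]
tool_rot: [[-0.506, 0.862, -0.001], [0.862, 0.506, 0.0], [0.001, -0.001, -1.0]]
force: [0.0, -1.0, 0.6]
width: 1.001
finger_force: 0.0
```

Emit:
{"fn": "apply_moves", "kwargs": {"plan": [{"tx":0.005,"ty":0.003,"tz":-0.04,"wx":0,"wy":0,"wz":0.005},{"tx":0,"ty":0,"tz":-0.045,"wx":0,"wy":0,"wz":0},{"tx":0,"ty":0,"tz":-0.045,"wx":0,"wy":0,"wz":0},{"tx":0,"ty":0,"tz":-0.045,"wx":0,"wy":0,"wz":0},{"tx":0,"ty":0,"tz":-0.03,"wx":0,"wy":0,"wz":0},{"tx":0,"ty":0,"tz":-0.02,"wx":0,"wy":0,"wz":0},{"tx":0,"ty":0,"tz":0,"wx":0,"wy":0,"wz":0},{"tx":0,"ty":0,"tz":0,"wx":0,"wy":0,"wz":0}]}}

```text
time_s: 2.9
tool_pos: [0.4394, 0.2271, 0.0069]
tool_rot: [[-0.51, 0.86, -0.0], [0.86, 0.51, -0.0], [-0.0, -0.0, -1.0]]
force: [0.4, 0.6, 0.1]
width: 0.997
finger_force: 0.0
```

```bash
python3 - <<'E'
from cell import r
import cv2,numpy as np
out=[]
for n in("wrist","side"):
    p,d=r.read_camera(n); np.savez(f"{n}.npz",p=p,d=d,**r.camera_info(n)); out.append(p if n=="wrist" else cv2.resize(p[130:290,180:394],(512,384)))
cv2.imwrite("pics/ws1.png",cv2.resize(np.hstack(out),(800,300))[:,:,::-1]); print(r.state()["force"],r.camera_info("wrist")["extrinsics"])
E
```

```text
[ 0.75342588 -0.32233967 -0.20217512] [[ 8.60439245e-01  4.83631903e-01  1.60450889e-01  3.99619110e-01]
 [ 5.09552209e-01 -8.17237318e-01 -2.69220565e-01  2.96000429e-01]
 [ 9.22799581e-04  3.13406045e-01 -9.49618765e-01  1.50203294e-01]
 [ 0.00000000e+00  0.00000000e+00  0.00000000e+00  1.00000000e+00]]
```

View pics/ws1.png

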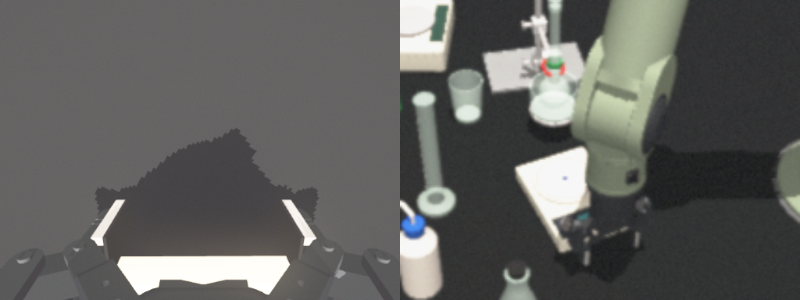

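The wrist view shows the front face squarely between the two open fingers. The side view shows the fingers down behind the panel end. Next I approach until contact.

Emit:
{"fn": "apply_moves", "kwargs": {"plan": [{"tx":0.005,"ty":-0.0086,"tz":0,"wx":0,"wy":0,"wz":0},{"tx":0.005,"ty":-0.0086,"tz":0,"wx":0,"wy":0,"wz":0},{"tx":0.004,"ty":-0.007,"tz":0,"wx":0,"wy":0,"wz":0},{"tx":0.002,"ty":-0.0034,"tz":0,"wx":0,"wy":0,"wz":0},{"tx":0.002,"ty":-0.0034,"tz":0,"wx":0,"wy":0,"wz":0},{"tx":0,"ty":0,"tz":0,"wx":0,"wy":0,"wz":0}]}}

```text
time_s: 3.6
tool_pos: [0.4577, 0.1969, 0.0065]
tool_rot: [[-0.511, 0.86, 0.0], [0.86, 0.511, 0.001], [0.001, 0.001, -1.0]]
force: [-1.4, 2.9, 1.2]
width: 1.0
finger_force: 1.1
```

```bash
python3 - <<'E'
import numpy as np
from scipy.interpolate import CubicHermiteSpline as C
c0=np.array([.529,.0765]);O=np.array([.569,-.0995]);L=np.linalg.norm(O-c0)
h=lambda a:np.array([np.cos(a),np.sin(a)])
a0,a1=np.radians([-59.3,-88]);s=C([0,1],[c0,O],[L*h(a0),L*h(a1)])
t=np.linspace(0,1,37);c=s(t);th=a0+(a1-a0)*t
tcp=c-.14*np.c_[np.cos(th),np.sin(th)]
print(np.round(np.diff(tcp,axis=0)[::2],4).tolist(),np.diff(th)[0],tcp[0],tcp[20],th[20],c[20],tcp[-1])
E
```

```text
[[0.0042, -0.0034], [0.004, -0.0035], [0.0038, -0.0037], [0.0037, -0.0038], [0.0035, -0.0039], [0.0033, -0.0041], [0.0032, -0.0042], [0.0031, -0.0043], [0.0029, -0.0044], [0.0028, -0.0045], [0.0027, -0.0046], [0.0026, -0.0046], [0.0025, -0.0047], [0.0024, -0.0048], [0.0023, -0.0048], [0.0023, -0.0049], [0.0022, -0.0049], [0.0022, -0.0049]] -0.01391415264784368 [0.45752399 0.19687932] [0.52591031 0.11698911] -1.313263299389511 [ 0.56156771 -0.01839387] [0.56411407 0.04041472]
```

Emit:
{"fn": "apply_moves", "kwargs": {"plan": [{"tx":0.0042,"ty":-0.0034,"tz":0,"wx":0,"wy":0,"wz":-0.0139},{"tx":0.0041,"ty":-0.0034,"tz":0,"wx":0,"wy":0,"wz":-0.0139},{"tx":0.004,"ty":-0.0035,"tz":0,"wx":0,"wy":0,"wz":-0.0139},{"tx":0.0039,"ty":-0.0036,"tz":0,"wx":0,"wy":0,"wz":-0.0139},{"tx":0.0038,"ty":-0.0037,"tz":0,"wx":0,"wy":0,"wz":-0.0139},{"tx":0.0038,"ty":-0.0037,"tz":0,"wx":0,"wy":0,"wz":-0.0139},{"tx":0.0037,"ty":-0.0038,"tz":0,"wx":0,"wy":0,"wz":-0.0139},{"tx":0.0036,"ty":-0.0039,"tz":0,"wx":0,"wy":0,"wz":-0.0139},{"tx":0.0035,"ty":-0.0039,"tz":0,"wx":0,"wy":0,"wz":-0.0139},{"tx":0.0034,"ty":-0.004,"tz":0,"wx":0,"wy":0,"wz":-0.0139},{"tx":0.0033,"ty":-0.0041,"tz":0,"wx":0,"wy":0,"wz":-0.0139},{"tx":0.0033,"ty":-0.0041,"tz":0,"wx":0,"wy":0,"wz":-0.0139},{"tx":0.0032,"ty":-0.0042,"tz":0,"wx":0,"wy":0,"wz":-0.0139},{"tx":0.0031,"ty":-0.0043,"tz":0,"wx":0,"wy":0,"wz":-0.0139},{"tx":0.0031,"ty":-0.0043,"tz":0,"wx":0,"wy":0,"wz":-0.0139},{"tx":0.003,"ty":-0.0044,"tz":0,"wx":0,"wy":0,"wz":-0.0139},{"tx":0.0029,"ty":-0.0044,"tz":0,"wx":0,"wy":0,"wz":-0.0139},{"tx":0.0029,"ty":-0.0045,"tz":0,"wx":0,"wy":0,"wz":-0.0139},{"tx":0.0028,"ty":-0.0045,"tz":0,"wx":0,"wy":0,"wz":-0.0139},{"tx":0,"ty":0,"tz":0,"wx":0,"wy":0,"wz":0}]}}

```text
time_s: 5.6
tool_pos: [0.5234, 0.1211, 0.0064]
tool_rot: [[-0.268, 0.963, 0.0], [0.963, 0.268, 0.001], [0.001, 0.001, -1.0]]
force: [1.6, 2.9, 0.1]
width: 1.002
finger_force: 0.9
```

```bash
python3 - <<'E'
from cell import r
import cv2,numpy as np
out=[]
for n in("top","side"):
    p,d=r.read_camera(n); np.savez(f"{n}b.npz",p=p,d=d,**r.camera_info(n)); out.append(cv2.resize(p[120:264,208:400] if n=="top" else p[120:264,190:382],(800,600)))
for n,o in zip(("top","side"),out):cv2.imwrite(f"pics/{n}3.png",o[:,:,::-1])
E
```

```text
(no output)
```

View pics/top3.png

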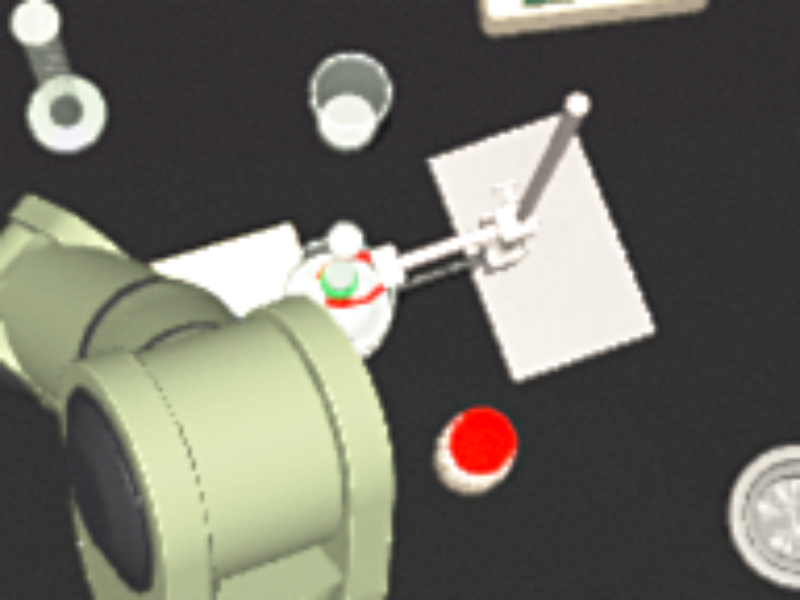

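View pics/side3.png

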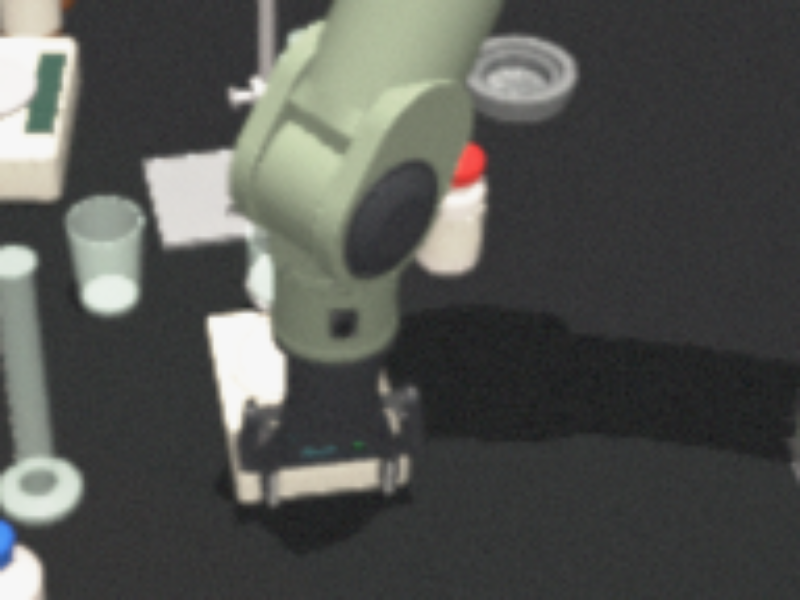

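The stirrer follows the fingers. Its back-left corner is at top crop (296,222), the front-left top corner at side crop about (238,470), and nothing else has moved. The wrist is coming near the flask, so I check its clearance and the corner position.

```bash
python3 - <<'E'
from h import *
f=np.load("topb.npz");K,E,d=f["K"],f["extrinsics"],f["d"]
k=192/800
print("corner top",ray(K,E,[(208+296*k-.4,120+222*k-.4)],.034),ray(K,E,[(208+150*k-.4,120+262*k-.4)],.034))
g=np.load("sideb.npz")
print("side cnrs",ray(g["K"],g["extrinsics"],[(190+208*k-.4,120+315*k-.4)],.034))
O=np.array([.569,-.0995]);P=[]
for f in(f,g):
    K,E,d=f["K"],f["extrinsics"],f["d"];v,u=np.mgrid[:384,:512]
    q=np.stack([u,v,u*0+1],-1)@np.linalg.inv(K).T*d[...,None];w=(q@E[:3,:3].T+E[:3,3])[d>0]
    V=cv2.cvtColor(f["p"],cv2.COLOR_RGB2HSV)[d>0]
    P.append(w[(V[:,1]>30)&(V[:,0]>25)&(V[:,0]<60)|(V[:,2]<60)])
P=np.vstack(P)
for z in np.arange(.08,.6,.04):
    w=P[(P[:,2]>z)&(P[:,2]<z+.04)&(np.linalg.norm(P[:,:2]-[.523,.121],axis=1)<.18)]
    # lateral corridor of the stand's thick parts
    if len(w):D=np.linalg.norm(w[:,:2]-O,axis=1);i=D.argmin();print(round(z,2),len(w),D[i].round(3),w[i].round(3),"min y",w[:,1].min().round(3),w[w[:,1].argmin()].round(3))
E
```

```text
corner top [[ 0.65059862 -0.06832008]] [[0.61808525 0.05835466]]
side cnrs [[ 0.65077711 -0.06609801]]
0.08 233 0.216 [0.486 0.1   0.084] min y 0.1 [0.486 0.1   0.084]
0.12 115 0.214 [0.472 0.091 0.124] min y 0.091 [0.472 0.091 0.124]
0.16 139 0.242 [0.49  0.129 0.167] min y 0.129 [0.49  0.129 0.167]
0.2 229 0.237 [0.481 0.121 0.236] min y 0.121 [0.481 0.121 0.236]
0.24 240 0.241 [0.564 0.142 0.253] min y 0.125 [0.481 0.125 0.243]
0.28 244 0.218 [0.57  0.119 0.288] min y 0.117 [0.457 0.117 0.305]
0.32 553 0.163 [0.558 0.063 0.35 ] min y 0.063 [0.558 0.063 0.35 ]
0.36 991 0.176 [0.567 0.076 0.364] min y 0.076 [0.567 0.076 0.364]
0.4 1153 0.155 [0.536 0.052 0.423] min y 0.052 [0.536 0.052 0.423]
0.44 848 0.151 [0.52  0.043 0.479] min y 0.043 [0.52  0.043 0.479]
0.48 885 0.144 [0.507 0.03  0.513] min y 0.03 [0.507 0.03  0.513]
0.52 787 0.142 [0.5   0.024 0.533] min y 0.024 [0.5   0.024 0.533]
0.56 660 0.13 [ 0.478 -0.007  0.571] min y -0.015 [ 0.466 -0.015  0.591]
```

Emit:
{"fn": "apply_moves", "kwargs": {"plan": [{"tx":0.0026,"ty":-0.0051,"tz":0,"wx":0,"wy":0,"wz":-0.0135},{"tx":0.0026,"ty":-0.0051,"tz":0,"wx":0,"wy":0,"wz":-0.0135},{"tx":0.0025,"ty":-0.0052,"tz":0,"wx":0,"wy":0,"wz":-0.0135},{"tx":0.0025,"ty":-0.0052,"tz":0,"wx":0,"wy":0,"wz":-0.0135},{"tx":0.0024,"ty":-0.0053,"tz":0,"wx":0,"wy":0,"wz":-0.0135},{"tx":0.0023,"ty":-0.0053,"tz":0,"wx":0,"wy":0,"wz":-0.0135},{"tx":0.0022,"ty":-0.0053,"tz":0,"wx":0,"wy":0,"wz":-0.0135},{"tx":0.0022,"ty":-0.0053,"tz":0,"wx":0,"wy":0,"wz":-0.0135},{"tx":0.0021,"ty":-0.0054,"tz":0,"wx":0,"wy":0,"wz":-0.0135},{"tx":0.002,"ty":-0.0054,"tz":0,"wx":0,"wy":0,"wz":-0.0135},{"tx":0.002,"ty":-0.0054,"tz":0,"wx":0,"wy":0,"wz":-0.0135},{"tx":0.002,"ty":-0.0054,"tz":0,"wx":0,"wy":0,"wz":-0.0135},{"tx":0.002,"ty":-0.0054,"tz":0,"wx":0,"wy":0,"wz":-0.0135},{"tx":0,"ty":0,"tz":0,"wx":0,"wy":0,"wz":0},{"tx":0,"ty":0,"tz":0,"wx":0,"wy":0,"wz":0}]}}

```text
time_s: 7.2
tool_pos: [0.5522, 0.0519, 0.0062]
tool_rot: [[-0.096, 0.995, -0.0], [0.995, 0.096, -0.001], [-0.0, -0.001, -1.0]]
force: [-0.0, 0.4, 0.4]
width: 0.997
finger_force: 0.0
```

```bash
python3 - <<'E'
from cell import r
import cv2,numpy as np
out=[]
for n in("top","side"):
    p,d=r.read_camera(n); np.savez(f"{n}b.npz",p=p,d=d,**r.camera_info(n)); out.append(cv2.resize(p[140:236,240:304] if n=="top" else p[150:246,220:284],(400,600),interpolation=2))
cv2.imwrite(f"pics/ts4.png",np.hstack(out)[:,:,::-1])
E
```

```text
(no output)
```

View pics/ts4.png

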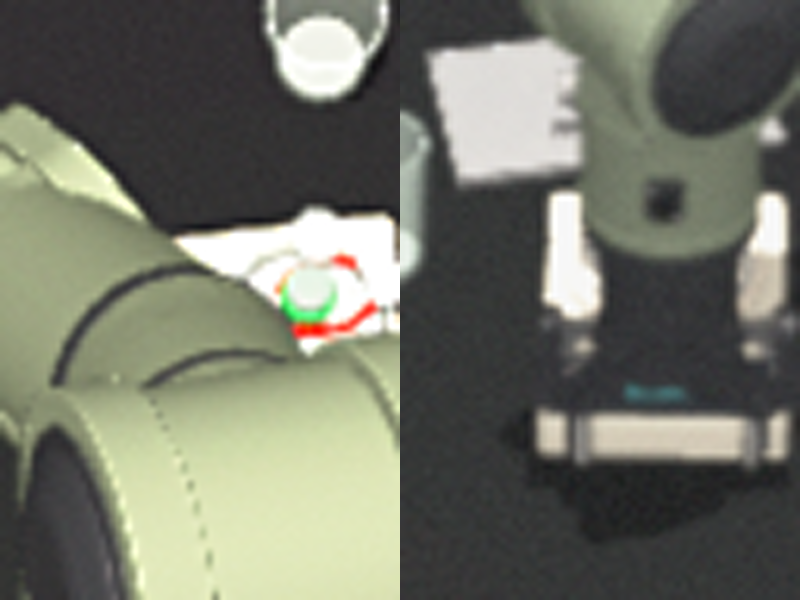

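Top crop: the stirrer's back-left corner is at (393,213), with its edge through (175,237). Side crop: the front top edge runs from (535,411) to (790,410) and the back corners are at about (548,190) and (786,190).

```bash
python3 - <<'E'
from h import *
f=np.load("topb.npz");g=np.load("sideb.npz")
a=ray(f["K"],f["extrinsics"],[(240+x/6.25-.4,140+y/6.25-.4) for x,y in((393,213),(175,237))],.034)
b=ray(g["K"],g["extrinsics"],[(220+(x-400)/6.25-.4,150+y/6.25-.4) for x,y in((535,411),(790,410),(548,190),(786,190))],.034)
print(a,b)
for e in(a[0]-a[1],b[2]-b[0],b[3]-b[1]):print(np.degrees(np.arctan2(e[1],e[0])))
th=np.arctan2(-.995,.096);h=np.array([np.cos(th),np.sin(th)]);y=np.array([-h[1],h[0]])
print("ctr top",a[0]-.07*h-.07*y,"side back",(b[2]+b[3])/2-.07*h,"side front",(b[0]+b[1])/2+.13*h)
E
```

```text
[[ 0.64563774 -0.15392003]
 [ 0.63437307 -0.02822193]] [[ 0.62935667  0.03808297]
 [ 0.48731455  0.02034683]
 [ 0.64928794 -0.15392698]
 [ 0.50480709 -0.17105081]]
-84.87901189254849
-84.07373525371527
-84.77803311895876
ctr top [ 0.56923874 -0.09096614] side back [ 0.57032496 -0.09281245] side front [ 0.57082035 -0.10018422]
```

Emit:
{"fn": "apply_moves", "kwargs": {"plan": [{"tx":0.0003,"ty":-0.002,"tz":0,"wx":0,"wy":0,"wz":0},{"tx":0.0003,"ty":-0.002,"tz":0,"wx":0,"wy":0,"wz":0},{"tx":0.0002,"ty":-0.002,"tz":0,"wx":0,"wy":0,"wz":0},{"tx":0.0002,"ty":-0.002,"tz":0,"wx":0,"wy":0,"wz":0},{"tx":0,"ty":-0.0015,"tz":0,"wx":0,"wy":0,"wz":0},{"tx":0,"ty":0,"tz":0,"wx":0,"wy":0,"wz":0}]}}

```text
time_s: 7.9
tool_pos: [0.5533, 0.0432, 0.0062]
tool_rot: [[-0.097, 0.995, -0.0], [0.995, 0.097, 0.001], [0.001, 0.0, -1.0]]
force: [0.0, 3.9, -1.1]
width: 0.999
finger_force: 2.0
```

Emit:
{"fn": "apply_moves", "kwargs": {"plan": [{"tx":-0.001,"ty":0.01,"tz":0,"wx":0,"wy":0,"wz":0},{"tx":-0.002,"ty":0.02,"tz":0,"wx":0,"wy":0,"wz":0},{"tx":-0.004,"ty":0.04,"tz":0,"wx":0,"wy":0,"wz":0},{"tx":-0.003,"ty":0.03,"tz":0.03,"wx":0,"wy":0,"wz":0},{"tx":0,"ty":0,"tz":0.045,"wx":0,"wy":0,"wz":0},{"tx":0,"ty":0,"tz":0.045,"wx":0,"wy":0,"wz":0},{"tx":0,"ty":0,"tz":0.03,"wx":0,"wy":0,"wz":0},{"tx":0,"ty":0,"tz":0,"wx":0,"wy":0,"wz":0}]}}

```text
time_s: 8.7
tool_pos: [0.5449, 0.1439, 0.1603]
tool_rot: [[-0.096, 0.995, 0.006], [0.995, 0.096, 0.001], [0.001, 0.006, -1.0]]
force: [-0.4, 0.4, -0.7]
width: 0.997
finger_force: 0.0
```

Emit:
{"fn": "apply_moves", "kwargs": {"plan": [{"tx":0,"ty":0,"tz":0,"wx":0,"wy":0,"wz":0},{"tx":0,"ty":0,"tz":0,"wx":0,"wy":0,"wz":0},{"tx":0,"ty":0,"tz":0,"wx":0,"wy":0,"wz":0},{"tx":0,"ty":0,"tz":0,"wx":0,"wy":0,"wz":0},{"tx":0,"ty":0,"tz":0,"wx":0,"wy":0,"wz":0},{"tx":0,"ty":0,"tz":0,"wx":0,"wy":0,"wz":0},{"tx":0,"ty":0,"tz":0,"wx":0,"wy":0,"wz":0},{"tx":0,"ty":0,"tz":0,"wx":0,"wy":0,"wz":0}], "gripper": -1}}

```text
time_s: 9.5
tool_pos: [0.5434, 0.1428, 0.1563]
tool_rot: [[-0.096, 0.995, -0.0], [0.995, 0.096, -0.0], [-0.0, -0.0, -1.0]]
force: [0.4, 0.2, -1.0]
width: 0.006
finger_force: 0.0
```

```bash
python3 - <<'E'
from cell import r
from h import *
I=r.camera_info("wrist");K,E=I["K"],I["extrinsics"]
p,d=r.read_camera("wrist");np.savez("wb.npz",p=p,d=d,K=K,extrinsics=E);cv2.imwrite("pics/w5.png",p[:,:,::-1])
t,_=r.read_camera("top");J=r.camera_info("top");s,_=r.read_camera("side");G=r.camera_info("side")
np.savez("tb5.npz",p=t,K=J["K"],extrinsics=J["extrinsics"])
for n,p,i in(("w",p,I),("t",t,J),("s",s,G)):
    h=cv2.cvtColor(p,cv2.COLOR_RGB2HSV);m=(h[...,0]>45)&(h[...,0]<80)&(h[...,1]>120)&(h[...,2]>80)
    k,l,st,c=cv2.connectedComponentsWithStats(m.astype(np.uint8))
    for j in range(1,k):
        if st[j,4]>8:
            P=ray(i["K"],i["extrinsics"],c[j],.041)[0]
            if .4<P[0]<.65 and abs(P[1])<.15:print(n,c[j],st[j,4],P)
E
```

```text
t [287.63636364 189.        ] 11 [ 0.58913122 -0.09874898]
s [271.5        208.88461538] 26 [5.26392931e-01 5.15380075e-05]
```

View pics/w5.png

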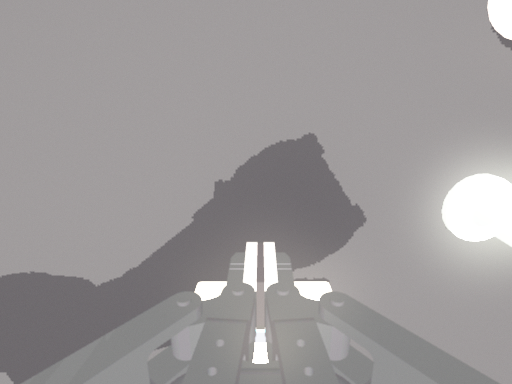

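The wrist view shows only the shut fingers over the bright front edge, with no key in sight. The side view gives the key at about (0.526, 0.000). I'll step aside for one clear check.

Emit:
{"fn": "apply_moves", "kwargs": {"plan": [{"tx":-0.03,"ty":0.04,"tz":0.02,"wx":0,"wy":0,"wz":0},{"tx":-0.03,"ty":0.04,"tz":0.02,"wx":0,"wy":0,"wz":0},{"tx":-0.03,"ty":0.04,"tz":0.01,"wx":0,"wy":0,"wz":0},{"tx":-0.02,"ty":0.04,"tz":0,"wx":0,"wy":0,"wz":0},{"tx":0,"ty":0.04,"tz":0,"wx":0,"wy":0,"wz":0},{"tx":0,"ty":0,"tz":0,"wx":0,"wy":0,"wz":0},{"tx":0,"ty":0,"tz":0,"wx":0,"wy":0,"wz":0}]}}

```text
time_s: 10.35
tool_pos: [0.4378, 0.337, 0.203]
tool_rot: [[-0.098, 0.995, -0.0], [0.995, 0.098, -0.0], [-0.0, -0.0, -1.0]]
force: [-0.2, -0.3, -0.1]
width: 0.0
finger_force: 0.0
```

```bash
python3 - <<'E'
from cell import r
from h import *
out=[]
for n in("top","side"):
    p,_=r.read_camera(n);i=r.camera_info(n);np.savez(n+"6.npz",p=p,K=i["K"],extrinsics=i["extrinsics"])
    h=cv2.cvtColor(p,cv2.COLOR_RGB2HSV);m=(h[...,0]>45)&(h[...,0]<80)&(h[...,1]>120)&(h[...,2]>80)
    k,l,st,c=cv2.connectedComponentsWithStats(m.astype(np.uint8))
    for j in range(1,k):
        if st[j,4]>8:
            P=ray(i["K"],i["extrinsics"],c[j],.041)[0]
            if .4<P[0]<.65 and abs(P[1])<.15:print(n,c[j],st[j,4],P)
    out.append(cv2.resize(p[160:256,230:294] if n=="top" else p[150:246,220:284],(400,600),interpolation=2))
cv2.imwrite(f"pics/ts6.png",np.hstack(out)[:,:,::-1])
E
```

```text
top [287.63636364 189.        ] 11 [ 0.58913122 -0.09874898]
top [260.70454545 207.52272727] 44 [ 0.52435342 -0.00164604]
side [271.73333333 208.83333333] 30 [ 5.25598192e-01 -3.08110365e-04]
```

View pics/ts6.png

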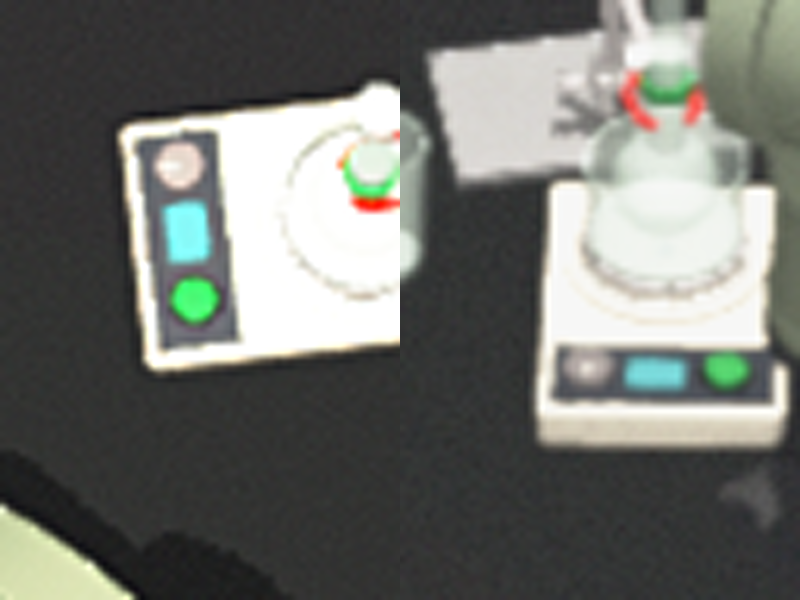

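The key is at (0.5246, −0.0015), at top crop (195,300) and side crop (727,370). That puts the plate centre near (0.570, −0.0975), about 2 mm from the target. I'll tilt the tool away from the glass and approach above the key.

Emit:
{"fn": "apply_moves", "kwargs": {"plan": [{"tx":0.011,"ty":-0.043,"tz":0,"wx":-0.05,"wy":0,"wz":0},{"tx":0.011,"ty":-0.043,"tz":0,"wx":-0.05,"wy":0,"wz":0},{"tx":0.011,"ty":-0.043,"tz":0,"wx":-0.05,"wy":0,"wz":0},{"tx":0.011,"ty":-0.043,"tz":0,"wx":-0.05,"wy":0,"wz":0},{"tx":0.011,"ty":-0.043,"tz":-0.02,"wx":0,"wy":0,"wz":0},{"tx":0.011,"ty":-0.043,"tz":-0.03,"wx":0,"wy":0,"wz":0},{"tx":0.011,"ty":-0.043,"tz":-0.03,"wx":0,"wy":0,"wz":0},{"tx":0.01,"ty":-0.04,"tz":-0.03,"wx":0,"wy":0,"wz":0},{"tx":0,"ty":0,"tz":-0.02,"wx":0,"wy":0,"wz":0},{"tx":0,"ty":0,"tz":0,"wx":0,"wy":0,"wz":0},{"tx":0,"ty":0,"tz":0,"wx":0,"wy":0,"wz":0}]}}

```text
time_s: 11.55
tool_pos: [0.5235, 0.0019, 0.0783]
tool_rot: [[-0.096, 0.995, -0.0], [0.976, 0.094, -0.198], [-0.197, -0.019, -0.98]]
force: [0.8, -0.6, 0.6]
width: 0.002
finger_force: 0.0
```

Emit:
{"fn": "apply_moves", "kwargs": {"plan": [{"tx":0.001,"ty":-0.006,"tz":-0.01,"wx":0,"wy":0,"wz":0},{"tx":0,"ty":0,"tz":-0.012,"wx":0,"wy":0,"wz":0},{"tx":0,"ty":0,"tz":-0.008,"wx":0,"wy":0,"wz":0},{"tx":0,"ty":0,"tz":-0.003,"wx":0,"wy":0,"wz":0},{"tx":0,"ty":0,"tz":0,"wx":0,"wy":0,"wz":0},{"tx":0,"ty":0,"tz":0,"wx":0,"wy":0,"wz":0}]}}

```text
time_s: 12.15
tool_pos: [0.5247, -0.004, 0.0449]
tool_rot: [[-0.096, 0.995, 0.0], [0.975, 0.095, -0.199], [-0.198, -0.019, -0.98]]
force: [0.1, 0.4, -0.3]
width: -0.0
finger_force: 0.0
```

Emit:
{"fn": "apply_moves", "kwargs": {"plan": [{"tx":0,"ty":0,"tz":-0.002,"wx":0,"wy":0,"wz":0},{"tx":0,"ty":0,"tz":-0.002,"wx":0,"wy":0,"wz":0},{"tx":0,"ty":0,"tz":-0.001,"wx":0,"wy":0,"wz":0},{"tx":0,"ty":0,"tz":0,"wx":0,"wy":0,"wz":0}]}}

```text
time_s: 12.55
tool_pos: [0.5248, -0.0042, 0.0399]
tool_rot: [[-0.096, 0.995, 0.0], [0.976, 0.094, -0.199], [-0.198, -0.019, -0.98]]
force: [1.2, 0.6, 3.2]
width: 0.005
finger_force: 1.5
```

Emit:
{"fn": "apply_moves", "kwargs": {"plan": [{"tx":0,"ty":0,"tz":-0.001,"wx":0,"wy":0,"wz":0},{"tx":0,"ty":0,"tz":-0.001,"wx":0,"wy":0,"wz":0},{"tx":0,"ty":0,"tz":0,"wx":0,"wy":0,"wz":0}]}}

```text
time_s: 12.85
tool_pos: [0.5249, -0.0041, 0.0381]
tool_rot: [[-0.096, 0.995, 0.001], [0.975, 0.094, -0.199], [-0.198, -0.018, -0.98]]
force: [-0.9, 1.5, 11.4]
width: -0.0
finger_force: 5.5
```

The key is bottomed at 11 N. I lift and move clear.

Emit:
{"fn": "apply_moves", "kwargs": {"plan": [{"tx":0,"ty":0,"tz":0,"wx":0,"wy":0,"wz":0},{"tx":0,"ty":0,"tz":0.003,"wx":0,"wy":0,"wz":0},{"tx":0,"ty":0,"tz":0.005,"wx":0,"wy":0,"wz":0},{"tx":0,"ty":0,"tz":0.02,"wx":0,"wy":0,"wz":0},{"tx":-0.005,"ty":0.03,"tz":0.03,"wx":0,"wy":0,"wz":0},{"tx":-0.01,"ty":0.04,"tz":0.03,"wx":0,"wy":0,"wz":0},{"tx":-0.01,"ty":0.04,"tz":0.03,"wx":0,"wy":0,"wz":0},{"tx":-0.01,"ty":0.04,"tz":0.03,"wx":0,"wy":0,"wz":0},{"tx":-0.01,"ty":0.04,"tz":0,"wx":0,"wy":0,"wz":0},{"tx":-0.01,"ty":0.04,"tz":0,"wx":0,"wy":0,"wz":0},{"tx":-0.01,"ty":0.04,"tz":0,"wx":0,"wy":0,"wz":0},{"tx":-0.01,"ty":0.04,"tz":0,"wx":0,"wy":0,"wz":0},{"tx":0,"ty":0,"tz":0,"wx":0,"wy":0,"wz":0},{"tx":0,"ty":0,"tz":0,"wx":0,"wy":0,"wz":0}]}}

```text
time_s: 14.25
tool_pos: [0.4496, 0.3039, 0.1839]
tool_rot: [[-0.098, 0.995, -0.0], [0.975, 0.096, -0.199], [-0.198, -0.02, -0.98]]
force: [-0.5, 0.3, -0.4]
width: 0.001
finger_force: 0.0
```

```bash
python3 - <<'E'
from cell import r
from h import *
for n in("top","side"):
    p,_=r.read_camera(n);i=r.camera_info(n)
    h=cv2.cvtColor(p,cv2.COLOR_RGB2HSV);m=(h[...,0]>45)&(h[...,0]<80)&(h[...,1]>120)&(h[...,2]>80)
    k,l,st,c=cv2.connectedComponentsWithStats(m.astype(np.uint8))
    for j in range(1,k):
        if st[j,4]>8:
            P=ray(i["K"],i["extrinsics"],c[j],.041)[0]
            if .4<P[0]<.65 and abs(P[1])<.15:print(n,st[j,4],P)
E
```

```text
top 11 [ 0.58913122 -0.09874898]
top 44 [ 0.52476636 -0.00141189]
side 18 [0.52984872 0.00105908]
```

The key position is unchanged in the top view, so the stirrer has not moved. I'm handing in.

```bash
python3 -c "
from cell import r
print(r.sign_off())"
```

```text
the job is handed in; nothing more can be done
None
```

I pushed the stirrer under the ring to about 2 mm from the point below the flask (camera estimate), pressed the green key fully (11 N at the stop), moved the arm clear and handed the job in; sign-off returned no verdict, and I inferred from the lift-off, without measuring it, that the key came back up.

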